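Pry the retaining clip off the roller spindle with the hooked pick

TASK

So that the guide roller can be serviced, take the hooked pick out of its wooden block, catch the raised loop of the wire retaining clip with the hook and pull until the clip springs right off the shaft, without letting it fly out of the round tray. Feel your way in gently (the pick may press the spindle and roller with less than 12 N and the clip with less than 20 N, and nothing but the pick touches them); how far the pick's shank sticks out is not known beforehand. Then stand the pick back upright in its block, fully seated, with the clip left in the tray or on the roller and all else on the bench left alone.

Things in the scene. Friction and masses are not known exactly. Their poses are not given: they have to be found in the camera images.
- spindle: Fixed spindle: a round aluminium catch tray (160 mm across, rim 14 mm high) with, in its middle, an upright steel shaft carrying a white plastic guide roller. Origin on the shaft's axis at the tray's underside, on the bench; z up.
- spindle_shaft (a point): Point on the shaft's axis half-way up its groove, 59 mm above the bench; axes as the spindle's. The groove (13 mm across) reaches from 56 to 62 mm above the bench; above it the shaft's rigid head, 18 mm across, reaches from 62 to 70 mm.
- roller_face (a point): Point on the shaft's axis, level with the roller's flat top face, 56 mm above the bench. The roller is 84 mm across. It rides on a spring under it (about 2 N to start it down, then 2.5 N/mm) and stops hard after 1.5 mm. The clip lies on this face.
- clip_centre (a point): Retaining clip bent from 4 mm dark steel wire, about 35 x 26 mm, lying flat on the roller, its two sprung arms gripping the shaft in the groove. This point is the centre of the gripped circle (on the shaft's axis while fitted), 2 mm above the clip's underside. The clip's -x axis points from the shaft to the raised loop.
- clip_mouth (a point): Middle of the clip's open mouth, 8.5 mm from clip_centre along the clip's +x. The clip comes off only by being pulled along its own -x: about 5 to 15 N spreads the arms, they snap past the shaft's widest part after 6 mm or so, and the clip is wholly clear of the shaft when clip_centre is 15 mm from the shaft's axis.
- clip_loop (a point): Middle of the clip's raised loop, 22.5 mm from clip_centre along the clip's -x: a straight 3 mm bar along the clip's y on two uprights 22 mm apart (middles). The bar's middle is 5.2 mm above the roller's face, with 3.7 mm free under it. Between bar and shaft head is a window 12 mm long (clip's x) and 19 mm wide (y).
- pick_handle (a point): Hooked pick standing upright in its block. This point is the middle of its black square handle (20 x 20 mm, 42 mm high, gripped from above across either pair of flats, which face the pick's x and y), on the pick's upright axis. The pick weighs about 60 g.
- pick_flange (a point): Centre of the underside of the pick's square flange (28 x 28 x 4 mm), 25 mm below pick_handle, on its axis. From it a 5 mm steel shank goes straight down, clamped at a length that differs each time and is not measured: its end is 21 to 51 mm below this point. At that end a toe 3 mm thick reaches 6 mm from the axis along the pick's -x (hook 8.5 mm long in all).
- stand_hole (a point): Centre of the mouth of the square hole (18 mm wide, 59 mm deep, sides along the axes of this point) in the top of the fixed wooden pick block (70 x 70 x 64 mm), 64 mm above the bench. Seated, the pick's flange lies flat on the block's top with its shank in the hole, its axis up to 5 mm from the middle at the start.
- esd_brush: Bystander: black brush, 150 mm long, lying between the block and the tray.
- banana_plug: Bystander: small black banana plug, 49 mm long.
- screwdriver: Bystander: yellow screwdriver, 165 mm, lying at the front edge of the bench.
- marker: Bystander: marker pen, 135 mm, lying at the front edge of the bench.
- side_cutters: Bystander: blue-handled side cutters, 115 mm, behind the work.
- multimeter: Bystander: orange multimeter, 139 x 67 mm, behind the work.
Not all that is in view belongs to the job. Of the things that look like the part that bears stand_hole, the larger one is meant.

How it is judged:
By the outcome, as a careful person would: the job done as asked, in the order asked, and still so for the second after the job is handed in, with the robot touching nothing.
It also fails if it takes over 58 s, if anything falls off the work surface, if the arm or the gripper's body presses on something with over 40 N, if the wrist force passes 120 N, or if a joint passes its speed limit or range.

ROBOT

A 6-joint arm with a two-finger parallel gripper is mounted at the origin on a cart in front of the work surface, level with it; the furniture and walls round the work are solid. World frame = base frame: x ahead of the robot, y to its left, z up, the work surface at z = 0. Lengths are in m, angles in rad, forces in N, time in s.
With the tool pointing down it reaches from about 0.35 to 0.85 m from the base axis. Payload 8.1 kg.
Tool frame: the origin (TCP) lies midway between the tips of the shut fingers; the grasp point (between the pads) lies 19 mm behind it (r.grasp_offset is the distance from the TCP to the grasp point, in m); z points along the fingers, x is the direction in which the jaws open and shut, and the axes are right-handed (so a half turn about z gives the same grasp; the last joint's range is limited). The gripper opens to 93 mm and grips with 3 to 60 N. Pads are 15 mm wide; open, the fingers measure 128 mm over their backs; the gripper's body (75 mm by 188 mm) begins 65 mm behind the grasp point.
Start: joints at [1.031, 0.13, 1.488, -0, 1.523, -0.085], TCP at [0.264, 0.539, 0.183] pointing down, gripper open.
Joint ranges: [-2.96, 2.96], [-0.89, 2.26], [0.02, 2.5], [-1.34, 4.48], [0, 2.73], [-2.66, 2.66]. Speed limits (rad/s): [2.39, 2.39, 2.79, 3.14, 3.14, 3.14].

INTERFACE

Orientations are given as a rotation vector (axis times angle).
In Python, from station import readout, vision, r gives the robot as it stands.
- The arm moves only by the tool send_rows, never from a script. Its argument "rows" is text: rows parted by semicolons, each of 7 numbers parted by spaces: the shift along the world's x, y, z in mm, then the turn, a rotation vector about the world's x, y, z in rad, then the opening, from 0 (shut) to 1 (fully open). In form: tx ty tz rx ry rz gripper; .... A call has 1 to 20 rows; each row is the pose to reach, as a shift and turn from the pose commanded when the call began; what a row does not reach only later rows make up. A row lasts 1/10 s, in which the tool goes at most 50 mm and 8.59 degrees, less where a joint would pass 70% of its speed; a pose out of reach is approached as far as the arm can. A call with a gripper value outside its range is refused whole. The fingers move at their own pace and stop on an object; "newtons" is the grip in N (left out, the last holds). Time passes only in rows, so rows that repeat a pose let the fingers close. It gives the time, the measured TCP pose, the force and the opening at its end, in the units of the state.
- readout.state(): the state, without advancing time (a new reading comes with each control period).
- vision.snapshot(name): name is "scene" or "side" or "wrist"; returns the picture (384x512x3 uint8, red, green, blue); there is no depth.
- vision.camera_params(name): a dict with "mtx" (3x3 intrinsics, pixels), "R" (3x3) and "t" (3): a world point X has camera coordinates R X + t. Camera axes: x right, y down, z forward; pixel columns grow to the right and rows downward; lengths in m; the calibration is good to about 2 mm. The wrist camera is an equidistant fisheye: a pixel r from the principal point sees the ray r / f radians off the axis. A picture is of the moment at which its call begins: read the wrist's pose just before it. camera_params takes no time and is no camera call; for the wrist camera it gives the pose at the moment of the call.
- r.finish_job(): hands the job in, once; it reports no verdict.
The state is a dict: "clock": time; "joint_positions": joint angles; "qvel": joint speeds; "joint_efforts": joint torques, N m; "tool_pos": TCP position; "eef_rot": TCP orientation; "contact_force": force on the tool from outside, world axes, zero at the start; "moment": the same for the moment, N m; "gripper_width": finger opening in m.
Only numpy, scipy, OpenCV 4.12 (cv2) and the standard library are available. Lean on these libraries where they do the work, as an engineer would, in place of code of your own. Each camera call takes 0.05 s, during which the arm holds its last target. There are 200 camera calls.

## Working session

There is one attempt and no reset: what is moved stays moved. The work goes in short steps, Python scripts to look and compute and a tool call to move; the robot and the scene stay as the last step left them, time stands still between calls to the robot, and variables do not carry over. Pictures are saved under pics/ and viewed, on a budget of 10 in all, crops included, one or two more only if the job needs it, and the job is handed in when it is done.

Besides the shell and the picture viewer there is one more tool, called after ">>>" in YAML: its name, and indented under it one key for each argument. send_rows: Moves the arm, as the interface text tells. Its arguments: {"type":"object","properties":{"rows":{"type":"string"},"newtons":{"type":"number"}},"required":["rows"]}

```bash
mkdir -p pics; ls; python3 - <<'E'
from station import readout, vision, r
import cv2,numpy as np
np.set_printoptions(precision=4,suppress=True)
print(readout.state())
ims=[]
for n in ["scene","side"]:
    p=vision.camera_params(n);print(n,p)
    im=vision.snapshot(n);np.save(f"pics/{n}0.npy",im)
    cv2.imwrite(f"pics/{n}0.png",cv2.resize(im[:,:,::-1],(800,600),interpolation=cv2.INTER_CUBIC))
E
```

```text
pics
{'clock': 0.0, 'joint_positions': array([ 1.0306,  0.1311,  1.4893,  0.    ,  1.523 , -0.0854]), 'qvel': array([-0.0002, -0.0002,  0.0001,  0.0001, -0.0017, -0.0001]), 'joint_efforts': array([  0.0001, -55.9819, -49.1776,   0.0767,   0.0348,  -0.0002]), 'tool_pos': array([0.2632, 0.5385, 0.1823]), 'eef_rot': array([ 2.6644,  1.663 , -0.0026]), 'contact_force': array([ 0.0574,  0.3333, -0.5835]), 'moment': array([ 0.0131,  0.0042, -0.0534]), 'gripper_width': 0.09305167490054683}
scene {'mtx': array([[349.3935,   0.    , 257.8339],
       [  0.    , 349.3935, 188.9853],
       [  0.    ,   0.    ,   1.    ]]), 'R': array([[ 0.7527, -0.6583,  0.0058],
       [-0.4969, -0.5739, -0.6509],
       [ 0.4319,  0.4871, -0.7591]]), 't': array([-0.413 ,  0.3098,  0.6633])}
side {'mtx': array([[370.7866,   0.    , 256.6286],
       [  0.    , 370.7866, 188.8538],
       [  0.    ,   0.    ,   1.    ]]), 'R': array([[ 0.9824, -0.1863, -0.0088],
       [-0.1106, -0.5434, -0.8322],
       [ 0.1503,  0.8185, -0.5545]]), 't': array([-0.504 ,  0.1228,  0.8285])}
```

View pics/scene0.png

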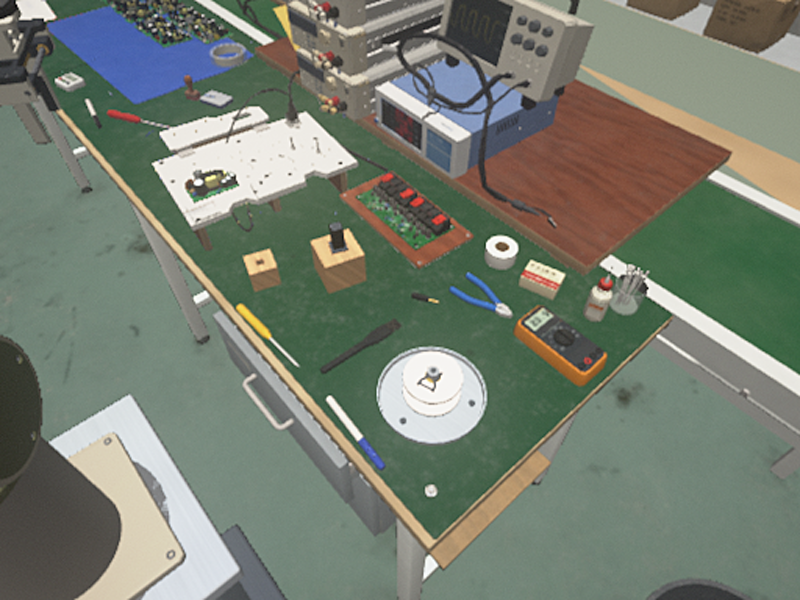

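View pics/side0.png

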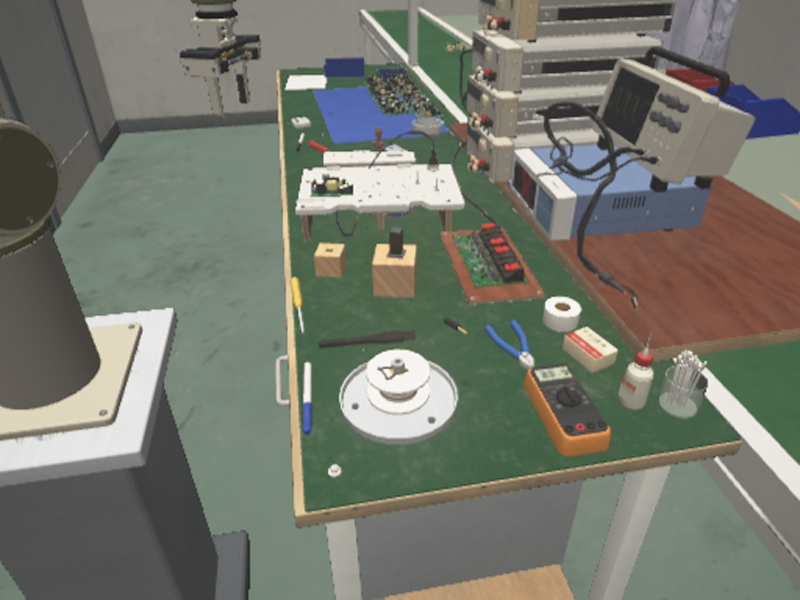

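The scene view shows two wooden blocks. The small one is at (262,268) with an empty hole. The larger one is at (338,258) and holds the black pick, so it fits the description. The tray and roller are at (432,385), with the clip on top at about (430,378). The side view agrees: block (395,265), roller (398,380). I'll make one enlarged composite to confirm the block and read off the key points.

```bash
cat > h.py <<'E'
import numpy as np,cv2
np.set_printoptions(precision=4,suppress=True)
def backproj(p,uv,z):
    K,R,t=p["mtx"],p["R"],p["t"]
    d=R.T@np.linalg.solve(K,np.array([uv[0],uv[1],1.])); c=-R.T@t
    return c+d*(z-c[2])/d[2]
def proj(p,X):
    q=p["R"]@np.asarray(X)+p["t"]; q=p["mtx"]@q; return q[:2]/q[2]
def fish(p,X):
    q=p["R"]@np.asarray(X)+p["t"]; K=p["mtx"]; n=np.hypot(q[0],q[1]); th=np.arctan2(n,q[2])
    return np.array([K[0,2]+K[0,0]*th*q[0]/n,K[1,2]+K[1,1]*th*q[1]/n])
def fishback(p,uv,z):
    K=p["mtx"]; a=(np.asarray(uv)-K[:2,2])/K[0,0]; th=np.hypot(*a)
    d=np.array([a[0]/th*np.sin(th),a[1]/th*np.sin(th),np.cos(th)]); d=p["R"].T@d; c=-p["R"].T@p["t"]
    return c+d*(z-c[2])/d[2]
E
python3 - <<'E'
from h import *
tiles=[]
for n,boxes in [("scene",[(190,130,60,60),(242,220,75,75)]),("side",[(227,140,60,60),(215,220,80,64)])]:
    im=np.load(f"pics/{n}0.npy")[:,:,::-1]
    row=[]
    for x,y,w,h in boxes: 
        row.append(cv2.resize(im[y:y+h,x:x+w],(400,300),interpolation=cv2.INTER_CUBIC))
    tiles.append(np.hstack(row))
cv2.imwrite("pics/crop1.png",np.vstack(tiles))
from station import vision
for n,uvs in [("scene",[(338,236,.064),(432,378,.056),(262,256,.05)]),("side",[(396,249,.064),(398,370,.056)])]:
    p=vision.camera_params(n)
    for u,v,z in uvs: print(n,backproj(p,(u*.64,v*.64),z))
E
```

```text
scene [0.5485 0.169  0.064 ]
scene [ 0.4798 -0.1398  0.056 ]
scene [0.4302 0.2261 0.05  ]
side [0.5363 0.1668 0.064 ]
side [ 0.4833 -0.1382  0.056 ]
```

View pics/crop1.png

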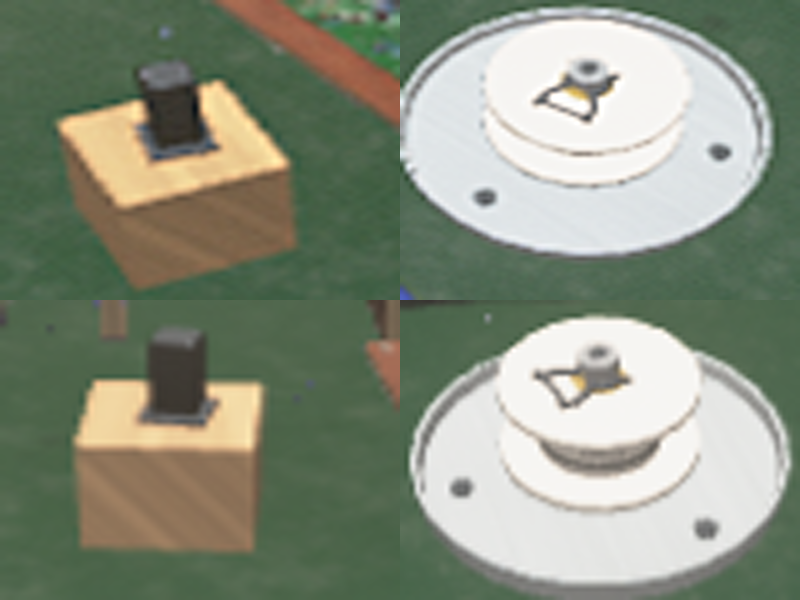

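The crop confirms it: the larger block holds the pick, whose handle and flange are slightly off-centre. The clip's loop lies to the left and front of the shaft head. Next I'll turn these pixels into coordinates.

```bash
python3 - <<'E'
from h import *
from station import vision
ps=vision.camera_params("scene"); pd=vision.camera_params("side")
A=lambda x,y:(190+x/400*60,130+y/300*60)
B=lambda x,y:(242+(x-400)/400*75,220+y/300*75)
C=lambda x,y:(227+x/400*60,140+(y-300)/300*60)
D=lambda x,y:(215+(x-400)/400*80,220+(y-300)/300*64)
def show(l,p,pts,z):
    P=np.array([backproj(p,q,z) for q in pts]); print(l,P[:,:2].round(4).tolist(),"mean",P.mean(0)); 
    d=np.diff(np.vstack([P,P[:1]]),axis=0); print("   len",np.hypot(d[:,0],d[:,1]).round(4),"ang",np.degrees(np.arctan2(d[:,1],d[:,0])).round(1))
show("block s",ps,[A(60,122),A(125,208),A(290,163),A(222,83)],.064)
show("block d",pd,[C(77,447),C(258,448),C(264,382),C(97,381)],.064)
show("flange s",ps,[A(150,160),A(217,149),A(203,118),A(137,126)],.068)
show("flange d",pd,[C(139,417),C(209,424),C(218,401),C(150,399)],.068)
show("handle top s",ps,[A(144,85),A(198,80),A(188,62),A(136,65)],.114)
show("handle top d",pd,[C(148,345),C(200,346),C(207,330),C(156,327)],.114)
show("head s",ps,[B(588,68)],.070); show("head d",pd,[D(600,352)],.070)
show("bar s",ps,[B(540,102),B(592,120)],.062); show("bar d",pd,[D(537,373),D(568,404)],.062)
show("ring ctr s",ps,[B(585,95)],.056)
E
```

```text
block s [[0.5061, 0.1885], [0.4887, 0.1207], [0.5561, 0.1049], [0.5733, 0.1707]] mean [0.531  0.1462 0.064 ]
   len [0.07   0.0692 0.068  0.0695] ang [-104.4  -13.2   75.4  165.1]
block d [[0.4887, 0.1219], [0.5578, 0.1067], [0.5749, 0.1759], [0.5073, 0.1911]] mean [0.5322 0.1489 0.064 ]
   len [0.0707 0.0713 0.0693 0.0716] ang [ -12.4   76.1  167.4 -105.1]
flange s [[0.5141, 0.1388], [0.5386, 0.1282], [0.5486, 0.1503], [0.5253, 0.1625]] mean [0.5317 0.145  0.068 ]
   len [0.0267 0.0242 0.0263 0.0262] ang [ -23.3   65.8  152.5 -115.1]
flange d [[0.5166, 0.1411], [0.5425, 0.1282], [0.5508, 0.1518], [0.5243, 0.1595]] mean [0.5335 0.1452 0.068 ]
   len [0.0289 0.025  0.0276 0.0199] ang [ -26.5   70.7  163.8 -112.5]
handle top s [[0.5197, 0.1429], [0.5371, 0.1326], [0.5424, 0.1458], [0.5261, 0.1568]] mean [0.5313 0.1445 0.114 ]
   len [0.0203 0.0142 0.0196 0.0154] ang [ -30.4   68.3  145.8 -115. ]
handle top d [[0.52, 0.1343], [0.5394, 0.1291], [0.5455, 0.1462], [0.5265, 0.1536]] mean [0.5329 0.1408 0.114 ]
   len [0.0201 0.0181 0.0204 0.0204] ang [ -14.9   70.5  158.6 -108.6]
head s [[0.4831, -0.1379]] mean [ 0.4831 -0.1379  0.07  ]
   len [0.] ang [0.]
head d [[0.4843, -0.137]] mean [ 0.4843 -0.137   0.07  ]
   len [0.] ang [0.]
bar s [[0.4577, -0.1373], [0.4658, -0.159]] mean [ 0.4618 -0.1482  0.062 ]
   len [0.0232 0.0232] ang [-69.4 110.6]
bar d [[0.4583, -0.1363], [0.4673, -0.1584]] mean [ 0.4628 -0.1474  0.062 ]
   len [0.0238 0.0238] ang [-67.9 112.1]
ring ctr s [[0.477, -0.1435]] mean [ 0.477  -0.1435  0.056 ]
   len [0.] ang [0.]
```

Measurements: both cameras agree to within 2–3 mm.

| Item | Position | Angle |
|---|---|---|
| Block centre | (0.532, 0.148) | yaw −13.5° |
| Pick | (0.532, 0.145) | yaw ≈ −23° |
| Shaft | (0.484, −0.1375) | – |
| Clip loop | (0.462, −0.148) | 203° from the shaft |

Block sides measure 70 mm, flange 26–28 mm and the bar about 23 mm, all as given. I'm grasping with jaw yaw −23°, which keeps joint 6 in range whichever way the toe points.

>>> send_rows:
  rows: "0 0 70 0 0 0 1; 60 -90 90 0 0 -0.3 1; 268 -394 60 0 0 -1.518 1; 268 -394 60 0 0 -1.518 1; 268 -394 60 0 0 -1.518 1; 268 -394 60 0 0 -1.518 1; 268 -394 60 0 0 -1.518 1; 268 -394 60 0 0 -1.518 1; 268 -394 60 0 0 -1.518 1; 268 -394 60 0 0 -1.518 1; 268 -394 60 0 0 -1.518 1; 268 -394 60 0 0 -1.518 1; 268 -394 60 0 0 -1.518 1; 268 -394 60 0 0 -1.518 1; 268 -394 60 0 0 -1.518 1"
  newtons: 15

```text
clock: 1.6
tool_pos: [0.531, 0.1463, 0.2434]
eef_rot: [-3.079, 0.622, 0.0]
contact_force: [0.4, 0.1, 0.5]
gripper_width: 0.0929
```

```bash
python3 - <<'E'
from h import *
from station import vision,readout
from scipy.spatial.transform import Rotation as Ro
s=readout.state(); print(s["clock"],s["tool_pos"],s["eef_rot"],s["contact_force"],s["joint_positions"]); print(Ro.from_rotvec(s["eef_rot"]).as_matrix())
p=vision.camera_params("wrist"); im=vision.snapshot("wrist"); print(p)
np.save("pics/w1.npy",im)
for X in [(.532,.1448,.11),(.532,.148,.064),(.484,-.1375,.07)]: print(fish(p,X)*1.5625)
cv2.imwrite("pics/w1.png",cv2.resize(im[:,:,::-1],(800,600),interpolation=cv2.INTER_CUBIC))
E
```

```text
1.6 [0.531  0.1463 0.2434] [-3.0791  0.6223  0.0002] [0.4319 0.0965 0.4979] [ 0.1755 -0.0206  1.5362  0.0003  1.626   0.5743]
[[ 0.9215 -0.3883 -0.0001]
 [-0.3883 -0.9215  0.0003]
 [-0.0002 -0.0002 -1.    ]]
{'mtx': array([[297.3186,   0.    , 256.4182],
       [  0.    , 297.3186, 195.6321],
       [  0.    ,   0.    ,   1.    ]]), 'R': array([[ 0.9217, -0.3878, -0.0004],
       [-0.3712, -0.8825,  0.2886],
       [-0.1123, -0.2659, -0.9574]]), 't': array([-0.4325,  0.2741,  0.5482])}
[402.836  279.5283]
[401.1295 263.2496]
[462.3177 523.2626]
```

View pics/w1.png

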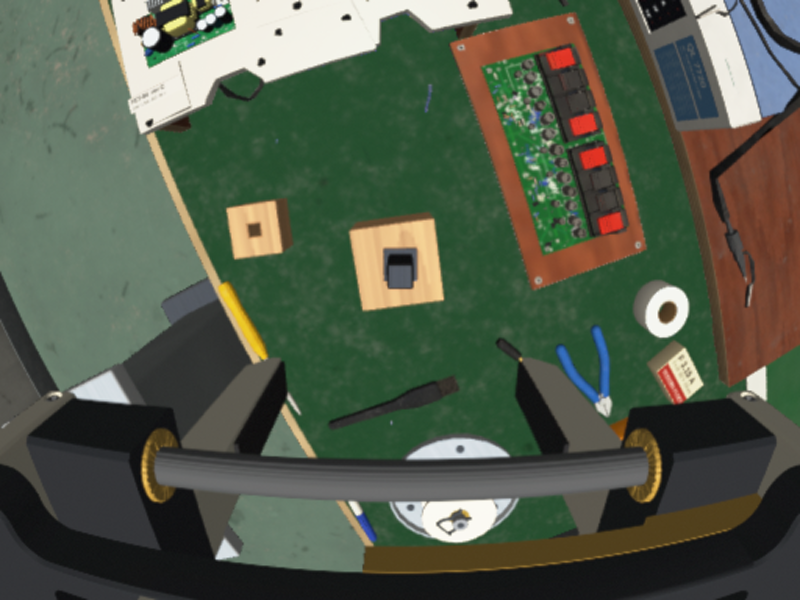

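The handle is square with the image, centred at (401,277) against a predicted (403,280), so the yaw and position are confirmed. I'm descending to grip it.

>>> send_rows:
  rows: "0 -1 -50 0 0 0 1; 0 -1 -95 0 0 0 1; 0 -1 -130 0 0 0 1; 0 -1 -155 0 0 0 1; 0 -1 -169 0 0 0 1; 0 -1 -169 0 0 0 0.5; 0 -1 -169 0 0 0 0; 0 -1 -169 0 0 0 0; 0 -1 -169 0 0 0 0; 0 -1 -169 0 0 0 0; 0 -1 -169 0 0 0 0"
  newtons: 30

```text
clock: 2.75
tool_pos: [0.532, 0.1441, 0.075]
eef_rot: [-3.078, 0.627, -0.001]
contact_force: [-0.3, 0.0, -1.2]
gripper_width: 0.0496
```

>>> send_rows:
  rows: "0 0 0 0 0 0 0; 0 0 0 0 0 0 0; 0 0 0 0 0 0 0; 0 0 0 0 0 0 0; 0 0 0 0 0 0 0; 0 0 0 0 0 0 0"
  newtons: 30

```text
clock: 3.35
tool_pos: [0.5325, 0.1443, 0.0765]
eef_rot: [-3.077, 0.627, -0.003]
contact_force: [-4.1, -0.5, 14.5]
gripper_width: 0.005
```

The opening of 5 mm is not the handle's 20 mm, so I'm looking before I do anything else.

```bash
python3 - <<'E'
from h import *
from station import vision,readout
s=readout.state(); print(s["clock"],s["tool_pos"],s["contact_force"],s["moment"],s["gripper_width"])
t=[]
for n,(x,y,w,h) in [("scene",(170,90,100,110)),("side",(205,90,100,110))]:
    im=vision.snapshot(n)[:,:,::-1]; np.save(f"pics/{n}1.npy",im); t.append(cv2.resize(im[y:y+h,x:x+w],(400,440),interpolation=cv2.INTER_CUBIC))
cv2.imwrite("pics/c2.png",np.hstack(t))
E
```

```text
3.35 [0.5325 0.1443 0.0765] [-4.1324 -0.4542 14.505 ] [-0.2362  0.5721 -0.0251] 0.00496832142902292
```

View pics/c2.png

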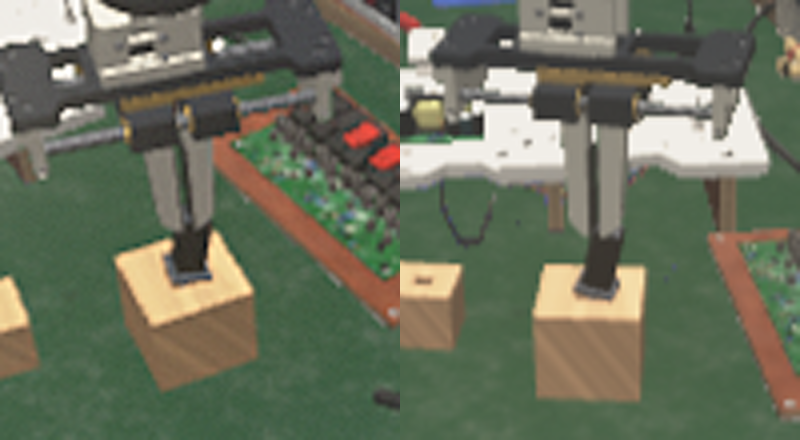

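```bash
python3 - <<'E'
from h import *
from station import vision
for n,(x,y) in [("scene",(170,90)),("side",(205,90))]:
    p=vision.camera_params(n); o=0 if n=="scene" else 400
    for X in [(.5325,.1443,.0765),(.5325,.1443,.0955),(.532,.145,.11),(.5325,.1443,.14)]: print(n,X,(proj(p,X)-[x,y])*4+[o,0])
E
```

```text
scene (0.5325, 0.1443, 0.0765) [186.6171 260.9833]
scene (0.5325, 0.1443, 0.0955) [184.1252 239.4015]
scene (0.532, 0.145, 0.11) [180.8633 222.2364]
scene (0.5325, 0.1443, 0.14) [177.9608 186.0124]
side (0.5325, 0.1443, 0.0765) [593.9027 277.7228]
side (0.5325, 0.1443, 0.0955) [593.5101 252.365 ]
side (0.532, 0.145, 0.11) [592.2573 232.2255]
side (0.5325, 0.1443, 0.14) [592.5567 190.7708]
```

```bash
python3 - <<'E'
from h import *
from station import vision
im=vision.snapshot("wrist")[:,:,::-1]
a=cv2.resize(im[120:384,100:412],(450,380),interpolation=cv2.INTER_CUBIC)
b=np.load("pics/side1.npy")[130:170,235:272]; b=cv2.resize(b,(350,380),interpolation=cv2.INTER_CUBIC)
cv2.imwrite("pics/c3.png",np.clip(np.hstack([a,b]).astype(float)*1.5,0,255))
E
```

```text
[ WARN:0@0.548] global loadsave.cpp:1063 imwrite_ Unsupported depth image for selected encoder is fallbacked to CV_8U.
```

View pics/c3.png

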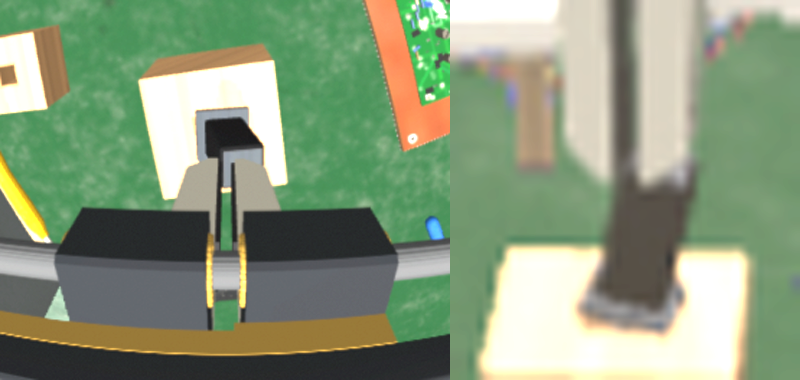

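```bash
python3 - <<'E'
from h import *
from station import vision,readout
p=vision.camera_params("wrist")
print(-p["R"].T@p["t"])
t=readout.state()["tool_pos"]
for dz in [0,.019,.035,.05]:
    u=fish(p,t+[0,0,dz]); print(dz,(u-[100,120])*[450/312,380/264])
E
```

```text
[0.5634 0.2178 0.2791]
0 [225.6412 144.6886]
0.019 [225.7169 159.5996]
0.035 [225.7918 174.3323]
0.05 [225.8736 190.393 ]
```

```bash
python3 - <<'E'
from h import *
p={'mtx':np.array([[297.3186,0,256.4182],[0,297.3186,195.6321],[0,0,1]]),'R':np.array([[.9217,-.3878,-.0004],[-.3712,-.8825,.2886],[-.1123,-.2659,-.9574]]),'t':np.array([-.4325,.2741,.5482])}
t=np.array([.531,.1463,.2434]);j=np.array([.9215,-.3883,0])
for dz in [0,.019,.03]:
    print(dz,[ (fish(p,t+s*.0465*j+[0,0,dz])*1.5625).round(1) for s in (-1,0,1)])
E
```

```text
0 [array([302.8, 343.8]), array([400.8, 344.5]), array([498.8, 343.9])]
0.019 [array([294.4, 359.7]), array([400.8, 360.7]), array([507.3, 359.8])]
0.03 [array([288.9, 370.1]), array([400.8, 371.5]), array([512.8, 370.2])]
```

The views suggest the finger tips end about 20–25 mm above the reported TCP, and that the fingers pinched off the top of the handle. I'm lifting clear, then measuring the tips against the TCP.

>>> send_rows:
  rows: "0 0 15 0 0 0 0; 0 0 40 0 0 0 0; 0 0 60 0 0 0 0; 0 0 60 0 0 0 0; 0 0 60 0 0 0 0"

```text
clock: 4.0
tool_pos: [0.532, 0.1441, 0.1348]
eef_rot: [-3.078, 0.627, -0.002]
contact_force: [-0.7, -0.0, 0.2]
gripper_width: 0.0007
```

```bash
python3 - <<'E'
from h import *
from station import vision,readout,r
print(getattr(r,"grasp_offset",None),[a for a in dir(r) if a[0]!='_'])
s=readout.state(); print(s["clock"],s["tool_pos"],s["contact_force"],s["gripper_width"])
t=[]
for n,(x,y) in [("scene",(185,100)),("side",(223,100))]:
    p=vision.camera_params(n); im=vision.snapshot(n)[:,:,::-1].copy(); np.save(f"pics/{n}2.npy",im)
    c=cv2.resize(im[y:y+66,x:x+60],(400,440),interpolation=cv2.INTER_CUBIC)
    for dz in (0,.02):
        q=(proj(p,s["tool_pos"]+[0,0,dz])-[x,y])*6.667; print(n,q); cv2.drawMarker(c,tuple(int(v) for v in q),(0,0,255),0,12,1)
    t.append(c)
cv2.imwrite("pics/c4.png",np.hstack(t))
E
```

```text
0.0188 ['MotionError', 'finish_job', 'grasp_offset']
4.0 [0.532  0.1441 0.1348] [-0.6982 -0.028   0.1933] 0.0007458049143797809
scene [197.1142 255.1419]
scene [192.2581 213.2166]
side [199.9172 264.0596]
side [199.1658 216.4449]
```

View pics/c4.png

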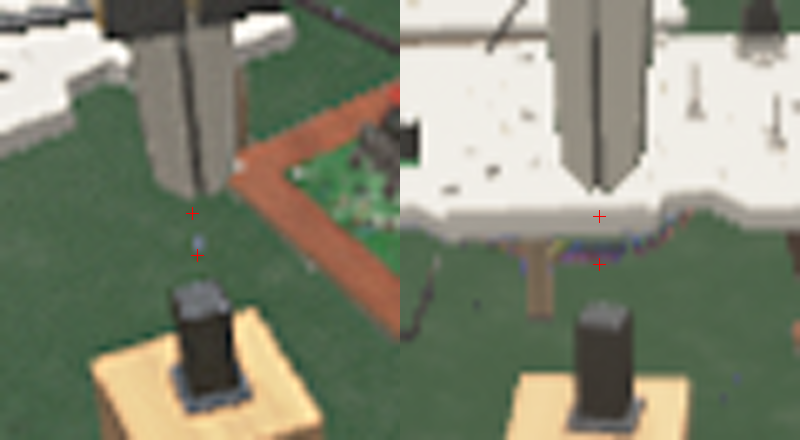

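The tips (side view (598,190), scene view (198,193)) sit about 30 mm above the reported TCP (side (599,264), scene (197,255)). I'll apply that offset from here on. The pick is still standing upright in its block. I'm recomputing its position before the second grasp.

```bash
python3 - <<'E'
from h import *
from station import vision
for n,(x,y),a,fl in [("scene",(185,100),(201,286),(211,392)),("side",(223,100),(204,312),(205,415))]:
    p=vision.camera_params(n)
    print(n,"top",backproj(p,(x+a[0]/6.667,y+a[1]/6.667),.110))
    for nm,c in {"scene":[("tip",(198,193))],"side":[("tip",(198,190))]}[n]:
        for z in (.16,.165,.17): print(nm,backproj(p,(x+c[0]/6.667,y+c[1]/6.667),z))
E
```

```text
scene top [0.5378 0.1531 0.11  ]
tip [0.5369 0.1464 0.16  ]
tip [0.5336 0.1413 0.165 ]
tip [0.5304 0.1361 0.17  ]
side top [0.5346 0.1517 0.11  ]
tip [0.5338 0.1564 0.16  ]
tip [0.532  0.1456 0.165 ]
tip [0.5301 0.1347 0.17  ]
```

>>> send_rows:
  rows: "3 6 0 0 0 0 0.7; 3 6 0 0 0 0 0.7; 3 6 0 0 0 0 0.7; 3 6 0 0 0 0 0.7; 3 6 0 0 0 0 0.7; 3 6 0 0 0 0 0.7; 3 6 -40 0 0 0 0.7; 3 6 -65 0 0 0 0.7; 3 6 -83 0 0 0 0.7; 3 6 -91 0 0 0 0.7; 3 6 -91 0 0 0 0.7"
  newtons: 30

```text
clock: 5.2
tool_pos: [0.5336, 0.1498, 0.0422]
eef_rot: [3.077, -0.627, -0.003]
contact_force: [-0.3, -0.8, 0.4]
gripper_width: 0.0651
```

>>> send_rows:
  rows: "0 0 0 0 0 0 0; 0 0 0 0 0 0 0; 0 0 0 0 0 0 0; 0 0 0 0 0 0 0; 0 0 0 0 0 0 0; 0 0 0 0 0 0 0; 0 0 0 0 0 0 0; 0 0 0 0 0 0 0"
  newtons: 40

```text
clock: 6.0
tool_pos: [0.5331, 0.1509, 0.0436]
eef_rot: [-3.078, 0.627, 0.005]
contact_force: [-8.0, 3.1, 6.8]
gripper_width: 0.0199
```

The opening is 19.9 mm, so the handle is gripped. I'm lifting straight up to see the shank.

>>> send_rows:
  rows: "0 0 10 0 0 0 0; 0 0 25 0 0 0 0; 0 0 50 0 0 0 0; 0 0 80 0 0 0 0; 0 0 110 0 0 0 0; 0 0 110 0 0 0 0; 0 0 110 0 0 0 0"

```text
clock: 6.7
tool_pos: [0.5358, 0.1501, 0.1553]
eef_rot: [-3.077, 0.627, -0.005]
contact_force: [0.4, 0.1, -1.3]
gripper_width: 0.0198
```

```bash
python3 - <<'E'
from h import *
from station import vision,readout,r
s=readout.state(); print(s["clock"],s["tool_pos"],s["eef_rot"],s["contact_force"],s["gripper_width"])
t=[]
for n,(x,y) in [("scene",(185,70)),("side",(223,65))]:
    p=vision.camera_params(n); im=vision.snapshot(n)[:,:,::-1].copy(); np.save(f"pics/{n}3.npy",im)
    t.append(cv2.resize(im[y:y+88,x:x+60],(400,587),interpolation=cv2.INTER_CUBIC))
    print(n,(proj(p,s["tool_pos"]+[0,0,.021])-[x,y])*6.667)
cv2.imwrite("pics/c5.png",np.hstack(t))
E
```

```text
6.7 [0.5358 0.1501 0.1553] [-3.0771  0.6272 -0.0052] [ 0.35    0.1012 -1.2656] 0.019786133037992728
scene [185.358  353.7369]
side [205.3659 389.9337]
```

View pics/c5.png

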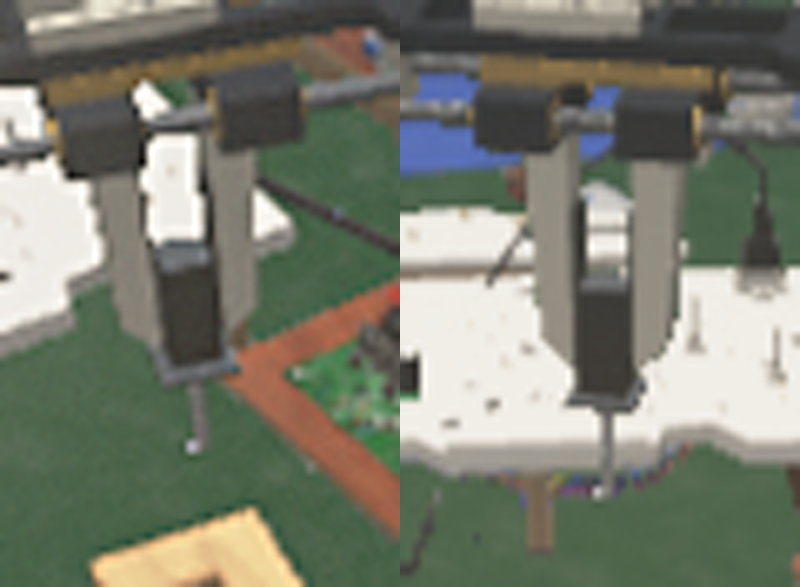

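The pick is held, with its shank visible. Hook end: scene (193,446), side (600,491). Next I'll triangulate the length and compare the four possible toe directions.

```bash
python3 - <<'E'
from h import *
from station import vision
from scipy.optimize import least_squares
P={n:vision.camera_params(n) for n in("scene","side")}
O={"scene":(185,70),"side":(223,65)}
def tri(a,b):
    f=lambda X:np.r_[proj(P["scene"],X)-a,proj(P["side"],X)-b]
    s=least_squares(f,[.535,.15,.15]); return s.x,s.fun
px=lambda n,c:np.array(O[n])+np.array(c)/6.667
print("end",tri(px("scene",(193,446)),px("side",(201,491))))
print("shank top",tri(px("scene",(199,385)),px("side",(207,412))))
print("handle top",tri(px("scene",(184,254)),px("side",(205,285))))
t=[]
for n,(cx,cy) in [("scene",(214,132)),("side",(254,134))]:
    im=np.load(f"pics/{n}3.npy"); x,y=cx-12,cy-12
    c=cv2.resize(im[y:y+24,x:x+24],(400,400),interpolation=cv2.INTER_NEAREST)
    t.append(c)
cv2.imwrite("pics/c6.png",np.hstack(t))
fl=np.array([.5358,.1501,.1755])
for n,(cx,cy) in [("scene",(214,132)),("side",(254,134))]:
    for L in (.028,.033):
        for a in (-23,67,157,-113):
            d=np.array([np.cos(np.radians(a)),np.sin(np.radians(a)),0])
            e=fl-[0,0,L-.0015]
            print(n,L,a,"axis end",((proj(P[n],e)-[cx-12,cy-12])*16.67).round(),"toe end",((proj(P[n],e+.006*d)-[cx-12,cy-12])*16.67).round())
E
```

```text
end (array([0.5333, 0.1484, 0.1354]), array([-0.026 ,  0.0537,  0.0428, -0.0451]))
shank top (array([0.5334, 0.1387, 0.1716]), array([ 0.1952, -0.3986, -0.3176,  0.341 ]))
handle top (array([0.5363, 0.1455, 0.2206]), array([-0.2191,  0.4395,  0.352 , -0.3885]))
scene 0.028 -23 axis end [197. 199.] toe end [237. 191.]
scene 0.028 67 axis end [197. 199.] toe end [188. 173.]
scene 0.028 157 axis end [197. 199.] toe end [157. 207.]
scene 0.028 -113 axis end [197. 199.] toe end [207. 224.]
scene 0.033 -23 axis end [200. 225.] toe end [240. 217.]
scene 0.033 67 axis end [200. 225.] toe end [191. 200.]
scene 0.033 157 axis end [200. 225.] toe end [161. 233.]
scene 0.033 -113 axis end [200. 225.] toe end [210. 251.]
side 0.028 -23 axis end [199. 190.] toe end [237. 193.]
side 0.028 67 axis end [199. 190.] toe end [208. 174.]
side 0.028 157 axis end [199. 190.] toe end [161. 187.]
side 0.028 -113 axis end [199. 190.] toe end [191. 207.]
side 0.033 -23 axis end [200. 220.] toe end [238. 223.]
side 0.033 67 axis end [200. 220.] toe end [208. 203.]
side 0.033 157 axis end [200. 220.] toe end [162. 217.]
side 0.033 -113 axis end [200. 220.] toe end [191. 237.]
```

View pics/c6.png

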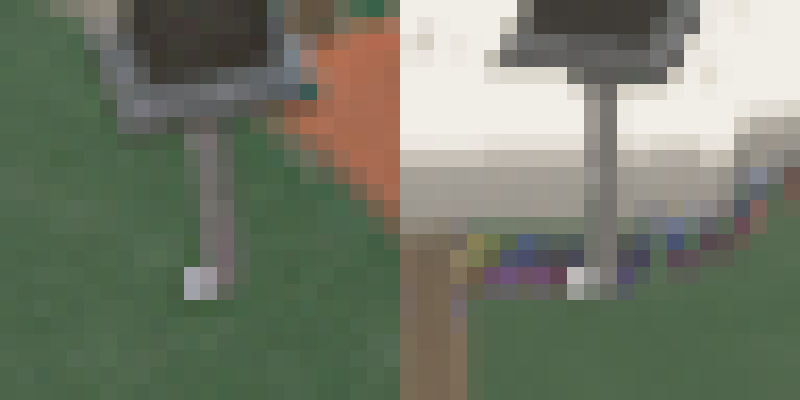

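In the enlarged view the toe lies to the left of the shank in both cameras: scene (192,283), side (575,283). That fits 157° only. The hook end is about 22–23 mm below the reported TCP, which makes the shank about 43 mm long, within the given range. The toe must point at 203°, so I turn by +46°. I'm moving to hover above the loop, clear of the head.

>>> send_rows:
  rows: "-8 -30 0 0 0 0.08 0; -17 -70 0 0 0 0.2 0; -26 -110 0 0 0 0.32 0; -35 -150 0 0 0 0.44 0; -45 -190 0 0 0 0.56 0; -54 -230 0 0 0 0.68 0; -63 -265 0 0 0 0.803 0; -69 -285 0 0 0 0.803 0; -69 -292 -15 0 0 0.803 0; -69 -292 -30 0 0 0.803 0; -69 -292 -45 0 0 0.803 0; -69 -292 -45 0 0 0.803 0; -69 -292 -45 0 0 0.803 0; -69 -292 -45 0 0 0.803 0"

```text
clock: 8.2
tool_pos: [0.4661, -0.1414, 0.1087]
eef_rot: [3.078, 0.627, 0.001]
contact_force: [0.6, 0.0, -1.0]
gripper_width: 0.0194
```

```bash
python3 - <<'E'
from h import *
from station import vision,readout,r
s=readout.state(); print(s["clock"],s["tool_pos"],s["eef_rot"],s["contact_force"],s["gripper_width"],s["joint_positions"])
t=[]
for n in ("scene","side"):
    p=vision.camera_params(n); c=proj(p,[.468,-.144,.075]).astype(int); x,y=c[0]-20,c[1]-22
    im=vision.snapshot(n)[:,:,::-1].copy(); np.save(f"pics/{n}4.npy",im); print(n,x,y,(proj(p,s["tool_pos"]+[0,0,-.0225])-[x,y])*10)
    t.append(cv2.resize(im[y:y+40,x:x+40],(400,400),interpolation=cv2.INTER_CUBIC))
cv2.imwrite("pics/c7.png",np.hstack(t))
E
```

```text
8.2 [ 0.4661 -0.1414  0.1087] [3.078  0.6274 0.0008] [ 0.6398  0.0107 -1.0281] 0.01935291194876376 [-0.4    -0.1317  1.8878  0.0001  1.3849 -0.8021]
scene 254 219 [188.6476 193.6859]
side 227 210 [192.9726 173.9967]
```

View pics/c7.png

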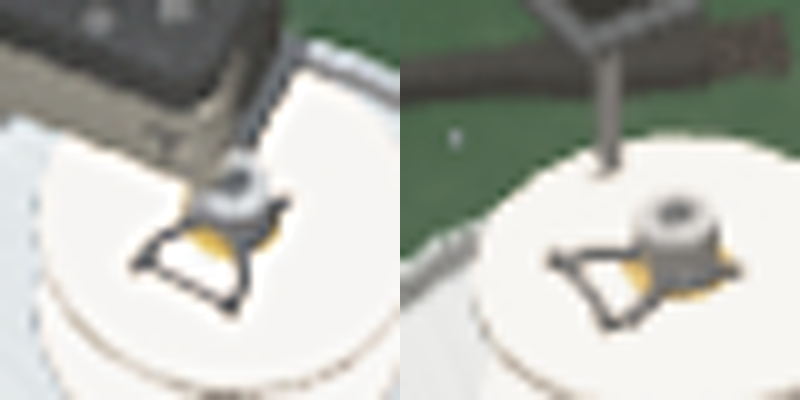

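Side view: hook end at (609,172), toe pointing left. Head top is at (677,215) and the loop corners are at (553,260) and (610,325). In the scene view a finger hides the hook; the head is at (238,183) and the loop corners at (142,262) and (233,305).

```bash
python3 - <<'E'
from h import *
from station import vision
P={n:vision.camera_params(n) for n in("scene","side")}
S=lambda x,y:(254+x/10-.45,219+y/10-.45); D=lambda x,y:(227+(x-400)/10-.45,210+y/10-.45)
h1,h2=backproj(P["scene"],S(238,183),.07),backproj(P["side"],D(677,215),.07); h=(h1+h2)/2;print("head",h1,h2)
a=[backproj(P["scene"],S(*c),.061) for c in((142,262),(233,305))]; b=[backproj(P["side"],D(*c),.061) for c in((553,260),(610,325))]
for q,hh in((a,h1),(b,h2)):
    m=(q[0]+q[1])/2; d=m-hh; e=q[1]-q[0]
    print("corners",q,"mid",m,"rel",np.hypot(*d[:2]),np.degrees(np.arctan2(d[1],d[0]))%360,"bar len",np.hypot(*e[:2]),"normal",np.degrees(np.arctan2(e[1],e[0]))-90)
for n,c in (("scene",(275,205)),("side",(738,272))):
    e=backproj(P[n],S(*c) if n=="scene" else D(*c),.06); print("arm end",n,e)
u=np.array([np.cos(np.radians(203)),np.sin(np.radians(203))]); v=np.array([-u[1],u[0]])
for z in(.080,.083,.086,.089):
    X=backproj(P["side"],D(608,173),z); d=X[:2]-h2[:2]; print(z,X,"s",d@u,"lat",d@v)
E
```

```text
head [ 0.4835 -0.1377  0.07  ] [ 0.4828 -0.1365  0.07  ]
corners [array([ 0.4585, -0.1348,  0.061 ]), array([ 0.466 , -0.1554,  0.061 ])] mid [ 0.4623 -0.1451  0.061 ] rel 0.022448520714841942 199.18160512030488 bar len 0.021849714320917674 normal -159.9561322542234
corners [array([ 0.4574, -0.1349,  0.061 ]), array([ 0.4655, -0.1565,  0.061 ])] mid [ 0.4614 -0.1457  0.061 ] rel 0.02326163993326819 203.2444909181494 bar len 0.02306107306020937 normal -159.4463862594945
arm end scene [ 0.4905 -0.1427  0.06  ]
arm end side [ 0.4937 -0.1448  0.06  ]
0.08 [ 0.4695 -0.1327  0.08  ] s 0.010718145966498116 lat -0.008741265697191226
0.083 [ 0.469  -0.1363  0.083 ] s 0.012618724820113251 lat -0.0056366480982157265
0.086 [ 0.4684 -0.1399  0.086 ] s 0.0145193036737283 lat -0.0025320304992404305
0.089 [ 0.4679 -0.1435  0.089 ] s 0.01641988252734349 lat 0.0005725870997350475
```

The clip direction is 201° ± 2°, with a bar length of 22–23 mm as given. The hook is at s ≈ 16 mm with a lateral error of about 1 mm, and its end is at z ≈ 0.089. I'm descending and feeling for contact.

>>> send_rows:
  rows: "-1 0 -6 0 0 0 0; -1 0 -12 0 0 0 0; -1 0 -17 0 0 0 0; -1 0 -19 0 0 0 0; -1 0 -19 0 0 0 0"

```text
clock: 8.8
tool_pos: [0.4641, -0.1418, 0.0887]
eef_rot: [-3.078, -0.625, 0.001]
contact_force: [0.1, -0.1, -1.1]
gripper_width: 0.0198
```

>>> send_rows:
  rows: "0 0 -0.7 0 0 0 0; 0 0 -1.5 0 0 0 0; 0 0 -2.2 0 0 0 0; 0 0 -3 0 0 0 0; 0 0 -3 0 0 0 0"

```text
clock: 9.3
tool_pos: [0.4645, -0.142, 0.0863]
eef_rot: [-3.079, -0.626, 0.0]
contact_force: [-0.3, -0.8, -0.7]
gripper_width: 0.0198
```

>>> send_rows:
  rows: "0 0 -0.5 0 0 0 0; 0 0 -1 0 0 0 0; 0 0 -1.5 0 0 0 0; 0 0 -1.5 0 0 0 0"

```text
clock: 9.7
tool_pos: [0.4645, -0.1419, 0.0847]
eef_rot: [-3.079, -0.626, 0.0]
contact_force: [0.6, -0.2, -0.9]
gripper_width: 0.0198
```

>>> send_rows:
  rows: "0 0 -0.5 0 0 0 0; 0 0 -1 0 0 0 0; 0 0 -1.5 0 0 0 0; 0 0 -1.5 0 0 0 0"

```text
clock: 10.1
tool_pos: [0.4645, -0.142, 0.0833]
eef_rot: [3.079, 0.626, -0.0]
contact_force: [-0.6, -1.3, -0.2]
gripper_width: 0.0202
```

>>> send_rows:
  rows: "0 0 -0.5 0 0 0 0; 0 0 -1 0 0 0 0; 0 0 -1 0 0 0 0"

```text
clock: 10.4
tool_pos: [0.4646, -0.142, 0.0825]
eef_rot: [3.079, 0.626, 0.0]
contact_force: [-1.1, 0.1, 1.5]
gripper_width: 0.0201
```

>>> send_rows:
  rows: "0 0 -0.5 0 0 0 0; 0 0 -0.5 0 0 0 0"

```text
clock: 10.6
tool_pos: [0.4647, -0.142, 0.082]
eef_rot: [3.078, 0.626, 0.0]
contact_force: [-0.5, 0.3, 2.2]
gripper_width: 0.0197
```

```bash
python3 - <<'E'
from h import *
from station import vision,readout,r
s=readout.state(); print(s["clock"],s["tool_pos"],s["contact_force"])
p=vision.camera_params("side"); im=vision.snapshot("side")[:,:,::-1].copy(); np.save("pics/side5.npy",im)
cv2.imwrite("pics/c8.png",cv2.resize(im[210:250,227:267],(600,600),interpolation=cv2.INTER_CUBIC))
E
```

```text
10.6 [ 0.4647 -0.142   0.082 ] [-0.5031  0.3474  2.1889]
```

View pics/c8.png

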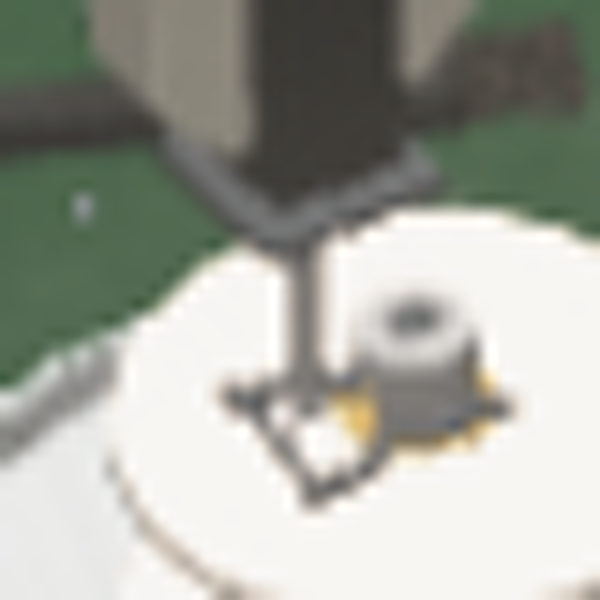

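```bash
python3 - <<'E'
from h import *
from station import vision
P=vision.camera_params("side"); D=lambda x,y:(227+x/15-.47,210+y/15-.47)
h=backproj(P,D(413,320),.07); print(h)
u=np.array([np.cos(np.radians(201.5)),np.sin(np.radians(201.5))]); v=np.array([-u[1],u[0]])
for l,c,zs in (("hook",(308,412),(.056,.060,.0627)),("toe",(285,412),(.0575,.0615)),("c1",(235,397),(.061,)),("c2",(312,495),(.061,))):
    for z in zs:
        X=backproj(P,D(*c),z); d=X[:2]-h[:2]; print(l,z,X,"s",d@u,"lat",d@v)
E
```

```text
[ 0.4825 -0.1359  0.07  ]
hook 0.056 [ 0.4679 -0.1357  0.056 ] s 0.013576037998806405 lat -0.00556044480834653
hook 0.06 [ 0.4672 -0.1402  0.06  ] s 0.0158636937460805 lat -0.0015749363511127217
hook 0.0627 [ 0.4667 -0.1433  0.0627] s 0.017407861375490587 lat 0.0011152818575200557
toe 0.0575 [ 0.4645 -0.1368  0.0575] s 0.0170569292071485 lat -0.005757712993861005
toe 0.0615 [ 0.4639 -0.1413  0.0615] s 0.019323585447658626 lat -0.001758659968755815
c1 0.061 [ 0.4579 -0.1364  0.061 ] s 0.023154254820120207 lat -0.008553609572289149
c2 0.061 [ 0.4648 -0.1578  0.061 ] s 0.024527911424697475 lat 0.013910348831363887
```

Contact came with a rise of about 3 N. The position consistent with my offset has the toe resting on top of the bar, at s ≈ 17.4 and z = 62.7 mm. That puts the hook end 20 mm below the TCP. I'm raising 3 mm and feeling towards the head.

>>> send_rows:
  rows: "0 0 1.5 0 0 0 0; 0 0 3 0 0 0 0; 0.9 0.4 3 0 0 0 0; 1.8 0.7 3 0 0 0 0; 2.8 1.1 3 0 0 0 0; 3.7 1.5 3 0 0 0 0; 3.7 1.5 3 0 0 0 0"

```text
clock: 11.35
tool_pos: [0.4683, -0.1404, 0.0848]
eef_rot: [-3.079, -0.626, 0.0]
contact_force: [-0.1, -0.8, -0.4]
gripper_width: 0.0198
```

>>> send_rows:
  rows: "0.5 0.2 0 0 0 0 0; 0.9 0.4 0 0 0 0 0; 0.9 0.4 0 0 0 0 0"

```text
clock: 11.65
tool_pos: [0.4692, -0.14, 0.0848]
eef_rot: [-3.079, -0.626, 0.0]
contact_force: [-0.0, 0.4, -1.5]
gripper_width: 0.02
```

>>> send_rows:
  rows: "0.5 0.2 0 0 0 0 0; 0.9 0.4 0 0 0 0 0; 0.9 0.4 0 0 0 0 0"

```text
clock: 11.95
tool_pos: [0.4701, -0.1396, 0.0849]
eef_rot: [3.079, 0.626, 0.0]
contact_force: [-0.2, -0.7, -1.3]
gripper_width: 0.0198
```

>>> send_rows:
  rows: "0.5 0.2 0 0 0 0 0; 0.9 0.4 0 0 0 0 0; 0.9 0.4 0 0 0 0 0"

```text
clock: 12.25
tool_pos: [0.4706, -0.1394, 0.0847]
eef_rot: [3.079, 0.626, -0.001]
contact_force: [-2.2, -1.6, 0.2]
gripper_width: 0.0195
```

There is contact with the head: about 2.7 N directed back along the clip's −x. So s ≈ 11.5 at TCP (0.4706, −0.1394). I'm backing off to s ≈ 13.5 and descending into the window.

>>> send_rows:
  rows: "-2.7 -0.8 0 0 0 0 0; -2.7 -0.8 0 0 0 0 0; -2.7 -0.8 -1 0 0 0 0; -2.7 -0.8 -2 0 0 0 0; -2.7 -0.8 -3 0 0 0 0; -2.7 -0.8 -3 0 0 0 0"

```text
clock: 12.85
tool_pos: [0.4681, -0.14, 0.0816]
eef_rot: [-3.078, -0.626, 0.0]
contact_force: [-0.4, 0.4, -0.5]
gripper_width: 0.0196
```

>>> send_rows:
  rows: "0 0 -0.7 0 0 0 0; 0 0 -1.4 0 0 0 0; 0 0 -2 0 0 0 0; 0 0 -2 0 0 0 0"

```text
clock: 13.25
tool_pos: [0.4682, -0.14, 0.0797]
eef_rot: [-3.079, -0.626, 0.0]
contact_force: [-0.1, 0.6, -1.0]
gripper_width: 0.0199
```

>>> send_rows:
  rows: "0 0 -0.7 0 0 0 0; 0 0 -1.4 0 0 0 0; 0 0 -2 0 0 0 0; 0 0 -2 0 0 0 0"

```text
clock: 13.65
tool_pos: [0.4682, -0.14, 0.0777]
eef_rot: [-3.079, -0.626, 0.0]
contact_force: [0.3, 0.3, -1.6]
gripper_width: 0.0199
```

>>> send_rows:
  rows: "0 0 -0.5 0 0 0 0; 0 0 -1 0 0 0 0; 0 0 -1 0 0 0 0"

```text
clock: 13.95
tool_pos: [0.4683, -0.1401, 0.0768]
eef_rot: [3.079, 0.626, 0.0]
contact_force: [0.0, 0.5, -0.6]
gripper_width: 0.0198
```

>>> send_rows:
  rows: "0 0 -0.5 0 0 0 0; 0 0 -0.8 0 0 0 0; 0 0 -0.8 0 0 0 0"

```text
clock: 14.25
tool_pos: [0.4684, -0.1402, 0.0762]
eef_rot: [3.078, 0.626, 0.0]
contact_force: [-1.2, -0.8, 1.9]
gripper_width: 0.0195
```

The roller contact was at TCP z ≈ 0.0762 against an expected 0.076. I'm raising 0.4 mm and moving the toe under the bar along the pull direction.

>>> send_rows:
  rows: "0 0 0.4 0 0 0 0; -0.9 -0.4 0.4 0 0 0 0; -1.9 -0.7 0.4 0 0 0 0; -2.8 -1.1 0.4 0 0 0 0; -3.7 -1.5 0.4 0 0 0 0; -3.7 -1.5 0.4 0 0 0 0"

```text
clock: 14.85
tool_pos: [0.4644, -0.1417, 0.0765]
eef_rot: [3.079, 0.626, -0.0]
contact_force: [0.7, -1.0, 1.8]
gripper_width: 0.0195
```

>>> send_rows:
  rows: "-0.5 -0.2 0.1 0 0 0 0; -0.9 -0.4 0.1 0 0 0 0; -1.4 -0.5 0.1 0 0 0 0; -1.4 -0.5 0.1 0 0 0 0"

```text
clock: 15.25
tool_pos: [0.4632, -0.1421, 0.0766]
eef_rot: [3.079, 0.626, 0.0]
contact_force: [1.6, -0.7, 0.9]
gripper_width: 0.0195
```

>>> send_rows:
  rows: "-0.5 -0.2 0 0 0 0 0; -0.9 -0.4 0 0 0 0 0; -0.9 -0.4 0 0 0 0 0"

```text
clock: 15.55
tool_pos: [0.4624, -0.1424, 0.0766]
eef_rot: [-3.079, -0.626, -0.0]
contact_force: [1.9, 1.4, 1.4]
gripper_width: 0.02
```

```bash
python3 - <<'E'
from h import *
from station import vision,readout,r
s=readout.state(); print(s["clock"],s["tool_pos"],s["contact_force"])
a=vision.snapshot("side")[210:250,227:267,::-1]; b=vision.snapshot("scene")[219:259,254:294,::-1]
cv2.imwrite("pics/c9.png",np.hstack([cv2.resize(i,(400,400),interpolation=cv2.INTER_CUBIC) for i in (a,b)]))
E
```

```text
15.55 [ 0.4624 -0.1424  0.0766] [1.8636 1.406  1.3506]
```

View pics/c9.png

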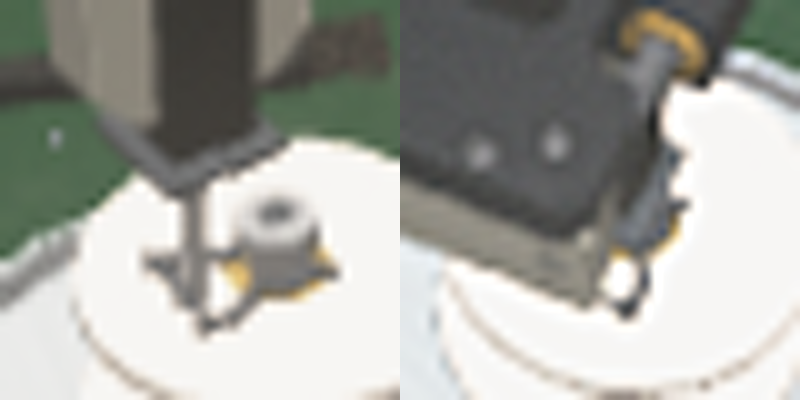

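The side view shows the shank inside the loop with its end at (198,303), just inside the bar, which runs from (150,262) to (207,328). About 2.3 N of resistance has started. I'm pulling slowly.

>>> send_rows:
  rows: "-0.4 -0.15 0 0 0 0 0; -0.7 -0.3 0 0 0 0 0; -1.1 -0.45 0 0 0 0 0; -1.4 -0.55 0 0 0 0 0; -1.4 -0.55 0 0 0 0 0"

```text
clock: 16.15
tool_pos: [0.4613, -0.1429, 0.0767]
eef_rot: [3.079, 0.626, 0.001]
contact_force: [5.5, 2.1, 1.4]
gripper_width: 0.0195
```

>>> send_rows:
  rows: "-0.4 -0.15 0 0 0 0 0; -0.7 -0.3 0 0 0 0 0; -1.1 -0.45 0 0 0 0 0; -1.4 -0.55 0 0 0 0 0; -1.4 -0.55 0 0 0 0 0"

```text
clock: 16.65
tool_pos: [0.4604, -0.1433, 0.0768]
eef_rot: [3.079, 0.626, 0.003]
contact_force: [7.6, 2.7, -0.1]
gripper_width: 0.02
```

>>> send_rows:
  rows: "-0.4 -0.15 0 0 0 0 0; -0.7 -0.3 0 0 0 0 0; -1.1 -0.45 0 0 0 0 0; -1.4 -0.55 0 0 0 0 0; -1.4 -0.55 0 0 0 0 0"

```text
clock: 17.15
tool_pos: [0.4594, -0.1437, 0.0769]
eef_rot: [3.079, 0.626, 0.004]
contact_force: [9.3, 3.7, -1.5]
gripper_width: 0.0196
```

>>> send_rows:
  rows: "-0.4 -0.15 0 0 0 0 0; -0.7 -0.3 0 0 0 0 0; -1.1 -0.45 0 0 0 0 0; -1.4 -0.55 0 0 0 0 0; -1.4 -0.55 0 0 0 0 0"
  newtons: 55

```text
clock: 17.65
tool_pos: [0.4562, -0.1448, 0.0765]
eef_rot: [3.078, 0.626, -0.001]
contact_force: [1.7, 0.5, 1.0]
gripper_width: 0.0199
```

The force has dropped, so the arms have snapped past. I'm past my picture budget, so I'll check numerically with a coarse brightness map of the roller face from the side camera.

```bash
cat > asc.py <<'E'
from h import *
from station import vision,readout
import sys
def asc(n="side",x0=225,x1=285,y0=222,y1=255):
    s=readout.state(); print(s["clock"],s["tool_pos"],s["contact_force"])
    im=vision.snapshot(n); np.save("pics/last_%s.npy"%n,im); g=im.astype(int).sum(2)//3
    for y in range(y0,y1): print(y,"".join("#" if g[y,x]<80 else "+" if g[y,x]<130 else "-" if g[y,x]<190 else " " for x in range(x0,x1)))
if __name__=="__main__": asc(*(sys.argv[1:2] or ["side"]),*map(int,sys.argv[2:]))
E
python3 asc.py
```

```text
17.65 [ 0.4562 -0.1448  0.0765] [1.7012 0.5114 0.9618]
222 +++++++++++---+##########+++++++++++++++++++++++++++++++++++
223 +++++++-+++++++##########+++--++++++++++++++++++++++++++++++
224 ++++++++++++++##########+++-         -++++++++++++++++++++++
225 +++++++++++++++#######+++++-            -+++++++++++++++++++
226 ++++++++++++++++####+++++++-              -+++++++++++++++++
227 +++++++++++++++++#++++++--                  -+++++++++++++++
228 ++++++++++++++++++++++-                      -++++++++++++++
229 +++++++++++++-++++++-                         -+++++++++++++
230 ++++++++++++   ++++-        ----                ++++++++++++
231 ++++++++++-      -+-       -+++-                  -+++++++++
232 ++++++++--       -+-        ---  -                  -+++++++
233 ++++++----       -+-    ---     -+                --  -+++++
234 ++++- ----       -+-  -+--------++                ---   -+++
235 +++-------       -++ -+----++++++-                 ----  -++
236 +- ------       -+++++-  --++++++--                 ----- -+
237 - ------     --+--++     ---+++++--                   ----  
238  
[... 378 characters left out ...]
      
244                    +-                          -            
245                                                -            
246                                                             
247               -                             -               
248                -                                            
249                  --                      -                  
250                   ---                 ---+                  
251                   -+------       ------++-                  
252                    ++--------+----+---+++                   
253                    -+++--------------+++-        -          
254                     --++++--------++++-
```

The clip has moved about 6–7 mm with the hook still in the loop (shank at columns 242–244) and it has not flown. I'm continuing the slow pull.

>>> send_rows:
  rows: "-0.5 -0.2 0 0 0 0 0; -0.9 -0.4 0 0 0 0 0; -1.4 -0.55 0 0 0 0 0; -1.9 -0.7 0 0 0 0 0; -2.3 -0.9 0 0 0 0 0; -2.8 -1.1 0 0 0 0 0; -3.3 -1.3 0 0 0 0 0; -3.7 -1.5 0 0 0 0 0; -3.7 -1.5 0 0 0 0 0"

```text
clock: 18.6
tool_pos: [0.4526, -0.1462, 0.0764]
eef_rot: [-3.079, -0.626, 0.001]
contact_force: [0.1, 0.7, 1.5]
gripper_width: 0.0196
```

```bash
python3 asc.py side 225 275 226 250
```

```text
18.6 [ 0.4526 -0.1462  0.0764] [0.0682 0.7156 1.5396]
226 +++++++++++++#######++++++                -+++++++
227 ++++++++++++++####++++++--                  -+++++
228 ++++++++++++++++++++++-                      -++++
229 ++++++++++++++++++++-                         -+++
230 ++++++++++++++++++-         ----                ++
231 ++++++++++-  -++++         -+++-                  
232 ++++++++--      -+          ---  -                
233 ++++++----      -+       --     -+                
234 ++++- ----      -+      --------++                
235 +++-------      -+   --++++++++++-                
236 +- ------      -++  -+- ---++++++--               
237 - -----     ---++++++-   ---++++---               
238  -----      +++-++        --+++---                
239 -----        ---++        --++++                  
240 ---           --++    ----++-                     
241 --             -++    +---                       -
242 -              -+-   -+                           
243           -     -- -++                          - 
244                  +++-                          -  
245                  --                            -  
246                                                   
247               -                             -     
248                -                                  
249                  --                      -
```

>>> send_rows:
  rows: "-0.5 -0.2 0 0 0 0 0; -1.1 -0.45 0 0 0 0 0; -1.9 -0.7 0 0 0 0 0; -2.8 -1.1 0 0 0 0 0; -3.7 -1.5 0 0 0 0 0; -4.6 -1.8 0 0 0 0 0; -5.6 -2.2 0 0 0 0 0; -6.5 -2.6 0 0 0 0 0; -7.4 -2.9 0 0 0 0 0; -7.4 -2.9 0 0 0 0 0"

```text
clock: 19.65
tool_pos: [0.4453, -0.1492, 0.0765]
eef_rot: [3.079, 0.626, -0.0]
contact_force: [0.8, -0.0, 1.0]
gripper_width: 0.0198
```

```bash
python3 asc.py side 220 275 226 256
```

```text
19.65 [ 0.4453 -0.1492  0.0765] [ 0.8045 -0.0381  1.0014]
226 ++++++++#++++###########++-                    -+++++++
227 ++++++++++++++########+++++-                     -+++++
228 +++++++++++++++#####+++++++-                      -++++
229 ++++++++++++++++##++++++--                         -+++
230 ++++++++++++++++++++++-          ----                ++
231 ++++++++++++++++++++-            +++-                  
232 +++++++++++++-+++++-             ---  -                
233 +++++++++++----- ++-           -     -+                
234 +++++++++- ----  -+-          -------++                
235 ++++++++-------  -+          ---++++++-                
236 ++++++- ------   -+-      ---+--++++++--               
237 +++++- -----     -++   --+++-----++++---               
238 ++++- -----   -  -++---+-      --------                
239 +++- -----    +++++--++-         ----                  
240 ++- ----      -+--+-           --                      
241 ++ ----        ---+-         -+++-                    -
242 +  -+-         --+++    -----+-                        
243 - -+-          - -+-   -+---                         - 
244  --+            -++-  -+                            -  
245  -+             -++--++                             -  
246 -+-              -++-                             --   
247 -+                 --                            -     
248 +-                  --                                 
249 +                     --                      -        
250 -                      ---                 --++        
251                        -+------       ------++-        
252                         ++--------+----+---+++         
253                         -+++--------------+++-        -
254                          --++++--------++++-           
255                            --+++++++++++---          -
```

The whole clip is now visible and clear of the shaft. Its arm ends are at about (248,237) and (252,241), left of the head at (252–259), and the hook has travelled about 18 mm since first resistance. I'm backing the toe out from under the bar and lifting.

>>> send_rows:
  rows: "0.9 0.4 0 0 0 0 0; 1.9 0.7 0 0 0 0 0; 2.8 1.1 0 0 0 0 0; 3.7 1.5 0 0 0 0 0; 4.9 1.9 0 0 0 0 0; 4.9 1.9 0 0 0 0 0; 4.9 1.9 2 0 0 0 0; 4.9 1.9 5 0 0 0 0; 4.9 1.9 9 0 0 0 0; 4.9 1.9 14 0 0 0 0; 4.9 1.9 22 0 0 0 0; 4.9 1.9 22 0 0 0 0"

```text
clock: 20.9
tool_pos: [0.4514, -0.1476, 0.1002]
eef_rot: [3.077, 0.625, 0.003]
contact_force: [-0.2, -0.5, -0.5]
gripper_width: 0.0195
```

```bash
python3 asc.py side 220 275 218 252
```

```text
20.9 [ 0.4514 -0.1476  0.1002] [-0.1825 -0.5396 -0.4808]
218 ##############++++###+++++++##########+++++++++++++++++
219 ###############+++++++++++######+++++++++++++++++++++++
220 ################++++++++#++++++++++++++++++++++++++++++
221 ##+#+++#++++++++#++++++++++++++++++++++++++++++++++++++
222 +++++++++++++++++#+#+++++++++++++++++++++++++++++++++++
223 ++++++++++++-+++++++++++++++++++-------++++++++++++++++
224 +++++++++++++++++++++++++++-              -++++++++++++
225 ++++++++++++++++++++++++-                    -+++++++++
226 ++++++++++++++++++++++-                         +++++++
227 ++++++++++++++++++++++                           -+++++
228 ++++++++++++++++++++++                            -++++
229 ++++++++++++++++++  -+                             -+++
230 +++++++++++++++++   -+           ----                ++
231 +++++++++++++++-    -+-          -++-                  
232 +++++++++++++--     -+-          ---  -                
233 +++++++++++----     --         -     -+                
234 +++++++++- ----               -------++                
235 ++++++++-------    
[... 288 characters left out ...]
-      --+              ---                     
241 ++ ----        -+            -+++-                    -
242 +  -+-         ---      --+-++-                        
243 - -+-          - -     -+- -                         - 
244  -++             --   -+                            -  
245  -+              -++-++                            -   
246 -+-               ++-                             --   
247 -+                 --                            --    
248 +-                   -                         -       
249 +                     --                      --       
250 -                      ----                --++        
251                        -+--------    -------++-
```

The clip stays on the roller, unhooked. The hook offset from the head touch agrees with the image estimate: axis at TCP + (0, −2.5) mm at the original yaw. I'm heading back above the block hole.

>>> send_rows:
  rows: "0 0 20 0 0 0 0; 0 0 45 0 0 0 0; 8 30 50 0 0 -0.08 0; 18 70 50 0 0 -0.2 0; 28 110 50 0 0 -0.32 0; 39 150 50 0 0 -0.44 0; 50 190 50 0 0 -0.56 0; 62 230 50 0 0 -0.68 0; 75 270 50 0 0 -0.803 0; 82 296 50 0 0 -0.803 0; 82 296 40 0 0 -0.803 0; 82 296 20 0 0 -0.803 0; 82 296 2 0 0 -0.803 0; 82 296 -5 0 0 -0.803 0; 82 296 -5 0 0 -0.803 0; 82 296 -5 0 0 -0.803 0"

```text
clock: 22.55
tool_pos: [0.5327, 0.1484, 0.0941]
eef_rot: [-3.078, 0.628, -0.001]
contact_force: [-0.5, -0.3, -1.4]
gripper_width: 0.0194
```

```bash
python3 - <<'E'
from h import *
from station import vision,readout
s=readout.state(); print(s["clock"],s["tool_pos"],s["eef_rot"],s["contact_force"])
t=[]
for n,(x,y) in [("scene",(188,115)),("side",(224,115))]:
    p=vision.camera_params(n); im=vision.snapshot(n)[:,:,::-1].copy(); np.save(f"pics/{n}6.npy",im)
    t.append(cv2.resize(im[y:y+56,x:x+56],(400,400),interpolation=cv2.INTER_CUBIC)); print(n,((proj(p,[.5316,.1475,.064])-[x,y])*7.143))
cv2.imwrite("pics/c10.png",np.hstack(t))
E
```

```text
22.55 [0.5327 0.1484 0.0941] [-3.0781  0.6278 -0.0008] [-0.5284 -0.2794 -1.4458]
scene [200.3165 308.6598]
side [207.1065 342.7173]
```

View pics/c10.png

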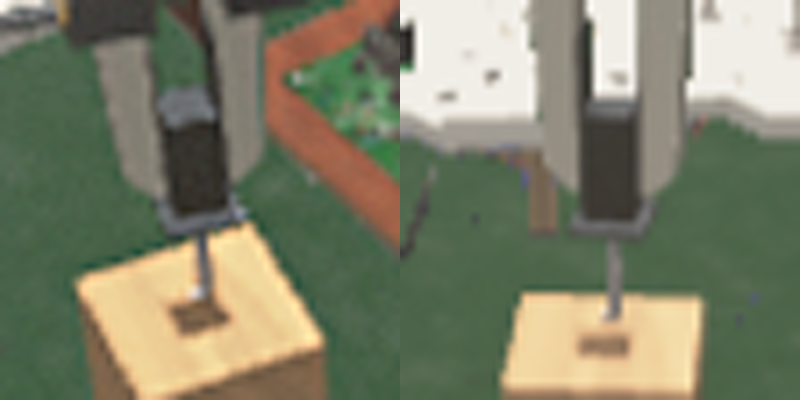

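The hook end (scene (204,297), side (612,316)) is about 10 mm above the hole mouth, whose centre is at scene (199,316) and side (605,346). It projects to within about 1 mm of the wanted place. I'm lowering.

>>> send_rows:
  rows: "0 0 -5 0 0 0 0; 0 0 -10 0 0 0 0; 0 0 -14 0 0 0 0; 0 0 -18 0 0 0 0; 0 0 -18 0 0 0 0"

```text
clock: 23.15
tool_pos: [0.5318, 0.1487, 0.0745]
eef_rot: [3.078, -0.627, -0.002]
contact_force: [1.0, 0.1, -1.4]
gripper_width: 0.0195
```

>>> send_rows:
  rows: "0 0 -6 0 0 0 0; 0 0 -12 0 0 0 0; 0 0 -18 0 0 0 0; 0 0 -24 0 0 0 0; 0 0 -28 0 0 0 0; 0 0 -28 0 0 0 0; 0 0 -28 0 0 0 0"

```text
clock: 23.85
tool_pos: [0.5323, 0.1488, 0.0474]
eef_rot: [3.078, -0.627, -0.001]
contact_force: [-0.3, 0.6, -1.0]
gripper_width: 0.0198
```

>>> send_rows:
  rows: "0 0 -1 0 0 0 0; 0 0 -2 0 0 0 0; 0 0 -2.5 0 0 0 0; 0 0 -3 0 0 0 0; 0 0 -3 0 0 0 0"

```text
clock: 24.35
tool_pos: [0.5322, 0.1489, 0.0443]
eef_rot: [3.078, -0.627, -0.001]
contact_force: [-2.0, 1.8, 0.5]
gripper_width: 0.0195
```

>>> send_rows:
  rows: "0 0 -0.5 0 0 0 0; 0 0 -1 0 0 0 0; 0 0 -1 0 0 0 0"

```text
clock: 24.65
tool_pos: [0.5322, 0.1489, 0.0436]
eef_rot: [3.078, -0.627, -0.001]
contact_force: [-3.7, 0.6, 2.3]
gripper_width: 0.0194
```

The contact height of 0.0436 is the same as at the original grasp, so the flange is down. I'm releasing, then retreating straight up.

>>> send_rows:
  rows: "0 0 -0.3 0 0 0 0; 0 0 -0.3 0 0 0 0.4; 0 0 -0.3 0 0 0 0.5; 0 0 -0.3 0 0 0 0.6; 0 0 -0.3 0 0 0 0.7; 0 0 -0.3 0 0 0 0.7; 0 0 -0.3 0 0 0 0.7; 0 0 -0.3 0 0 0 0.7; 0 0 20 0 0 0 0.7; 0 0 50 0 0 0 0.7; 0 0 90 0 0 0 0.7; 0 0 130 0 0 0 0.7; 0 0 160 0 0 0 0.7; 0 0 160 0 0 0 0.7; 0 0 160 0 0 0 0.7"

```text
clock: 26.15
tool_pos: [0.533, 0.1489, 0.2042]
eef_rot: [-3.078, 0.627, -0.003]
contact_force: [0.4, -0.3, -0.1]
gripper_width: 0.0651
```

```bash
python3 - <<'E'
from h import *
from station import vision,readout
s=readout.state(); print(s["clock"],s["tool_pos"],s["contact_force"],s["gripper_width"])
a=vision.snapshot("scene")[:,:,::-1]; b=vision.snapshot("side")[:,:,::-1]
R=lambda i,x,y,w,h:cv2.resize(i[y:y+h,x:x+w],(400,300),interpolation=cv2.INTER_CUBIC)
cv2.imwrite("pics/c11.png",np.vstack([np.hstack([R(a,190,130,60,60),R(a,242,220,75,75)]),np.hstack([R(b,227,140,60,60),R(b,215,220,80,64)])]))
E
python3 asc.py side 220 275 226 250
```

```text
26.15 [0.533  0.1489 0.2042] [ 0.4259 -0.3169 -0.1314] 0.06509824488844607
26.25 [0.5316 0.1487 0.2018] [ 0.0562 -0.6006 -0.2093]
226 ++++++++++++++++++++++-                         +++++++
227 ++++++++++++++++++++-                            -+++++
228 +++++++++++++++++++-                              -++++
229 ++++++++++++++++++                                 -+++
230 +++++++++++++++++                ----                ++
231 +++++++++++++++-                -+++-                  
232 +++++++++++++--                  ---  -                
233 +++++++++++----                -     -+                
234 +++++++++- ----               -------++                
235 ++++++++-------              ---++++++-                
236 ++++++- ------            ---+--++++++--               
237 +++++- ------          --+++- ---++++---               
238 ++++- -----   -----+---+-      --------                
239 +++- -----    +++-- --+-         ---                   
240 ++- ----      --+              ---                     
241 ++ ----        -+            -+++-                    -
242 +  -+-         ---      -++-++-                        
243 - -+-          - -     -+- -                         - 
244  -++             --   -+-                           -  
245  -+              -++-++                            -   
246 -+-              -++-                             --   
247 -+                 --                            --    
248 +-                  --                         -       
249 +                     --                     ---
```

View pics/c11.png

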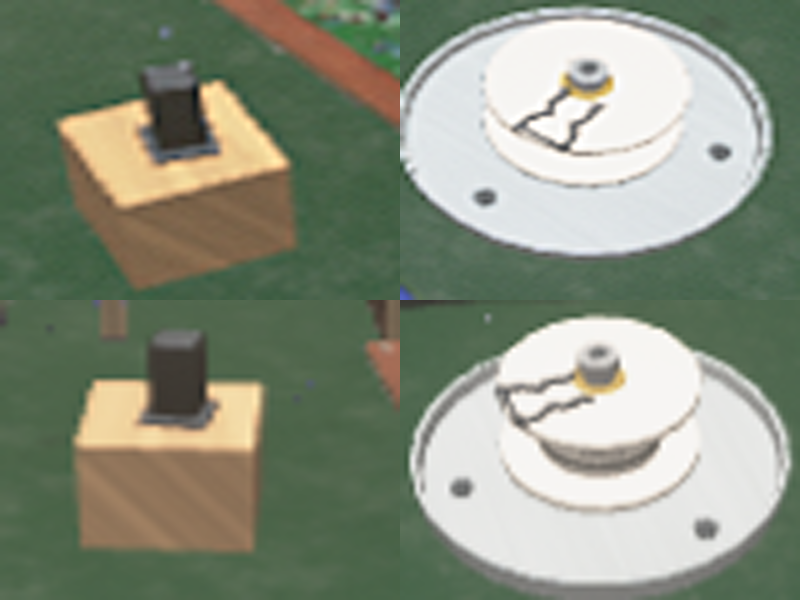

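The pick is back upright, with its flange flat on the block. The clip lies free on the roller, loop at the edge. I'll check numerically that the clip centre is at least 15 mm from the axis, meaning the bar is at least 37.5 mm away.

```bash
python3 - <<'E'
from h import *
from station import vision
P={n:vision.camera_params(n) for n in("scene","side")}
B=lambda x,y:(242+(x-400)/400*75-.4,220+y/300*75-.4); D=lambda x,y:(215+(x-400)/400*80-.4,220+(y-300)/300*64-.4)
for n,f,hd,cs,am in (("scene",B,(589,68),((519,129),(571,149)),((568,92),(603,105))),("side",D,(600,352),((503,391),(521,424)),((575,377),(591,400)))):
    h=backproj(P[n],f(*hd),.07); c=np.mean([backproj(P[n],f(*q),.061) for q in cs],0); a=np.mean([backproj(P[n],f(*q),.058) for q in am],0)
    print(n,"head",h,"bar",c,"bar-axis",np.hypot(*(c-h)[:2]),"mouth-axis",np.hypot(*(a-h)[:2]),"bar-mouth",np.hypot(*(c-a)[:2]))
E
```

```text
scene head [ 0.4834 -0.1368  0.07  ] bar [ 0.4445 -0.1535  0.061 ] bar-axis 0.04238786701028508 mouth-axis 0.011716660362721789 bar-mouth 0.03157021461491179
side head [ 0.4837 -0.1356  0.07  ] bar [ 0.4447 -0.1537  0.061 ] bar-axis 0.043010068690332054 mouth-axis 0.012129618069714004 bar-mouth 0.03179871500207712
```

The bar is 42.5 mm from the axis in both cameras, so the clip centre is about 20 mm away and wholly clear. The robot touches nothing. Handing in.

```bash
python3 -c "
from station import r,readout
print(readout.state()['clock']); print(r.finish_job())"
```

```text
26.3
the job is handed in; nothing more can be done
None
```

The clip is off the shaft and lying free on the roller, and the pick is back upright in its block. I handed the job in at 26.3 s of the allowed 58 s.

**What I did:**
- I lifted the pick, turned the hook to face the pull direction, and felt for the bar, the shaft head and the roller with about 3 N each.
- I then slid the toe under the loop and pulled slowly. The measured force peaked at about 10 N just before the clip snapped off.
- Finally I backed the hook out and put the pick back.

**Last checks:**
- **Clip:** both cameras put the bar about 42.5 mm from the shaft axis, so the clip centre is about 20 mm away (15 mm needed). The loop sits right at the roller's edge. The clip did not move while I returned the pick.
- **Pick:** it stands upright with its flange flat on the block. It touched down at the same height at which I first gripped it.
- **Other items:** I saw nothing disturbed, but I did not check each bystander separately.

**What went wrong or disagreed:**
- **First grasp missed:** the finger tips sit about 30 mm behind the reported TCP. The fingers slid off the top of the handle and tilted the pick in its hole, pressing with about 15 N. It settled upright again, and the second grasp held.
- **Picture budget:** I viewed 14 pictures against a budget of 10, four over.

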